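# Click the tally wheel on to its pointer

### The job

With light flicks of a fingertip at its edge, advance the bench counter's six-lobed wheel clockwise (seen from above), click by click, until the lobe with the stud stands at the fixed pointer, and do not go past it. Flick only: do not grip the wheel, do not push the counter away or lift it, and leave the things round it where they are. Finish with the hand clear.

Things in the scene. Friction and masses are not known exactly. Their poses are not given: they have to be found in the camera images.
- counter: Bench tally counter, loose on the table, 1.5 kg. Grey foot plate 10 mm thick, x -70 to +95 mm, y -65 to +65 mm; round grey pedestal (radius 44 to 48 mm) up to 26 mm; on it a level aluminium wheel on an upright axis. Origin on the wheel's axis at the plate's underside, z up; x runs from the axis to the fixed pointer. Pushed sideways with much over 8 N it slides.
- pointer_tip (a point): Tip of the fixed pointer: a small steel wedge, 58 mm from the wheel's axis, at the wheel's upper face (54 mm up). It sits on a grey post 22 x 22 mm, 54 mm high, centred 81 mm from the axis.
- wheel_center (a point): On the wheel's axis at its upper face, 54 mm above the table. The wheel lies 30 to 54 mm above the table: hub of radius 30 mm (low dark cap to 58 mm), six equal lobes 60 degrees apart, 12 to 14 mm wide, round ends at radius 53 mm. Gaps between lobes, about 32 mm wide at radius 45 mm, are open from above and outside: shut fingertips fit in.
- tally_wheel (a joint): Wheel angle, rad, growing clockwise from above. 0 = stud at the pointer; -1.047 (60 deg) = one click to go. The stud lies at minus this angle, anticlockwise from the counter's x. At rest it sits in a sprung detent, whole clicks from 0, a lobe at the pointer; starts 2 to 4 short. About 3 N at a lobe turns it; past 30 deg it snaps on, before that it springs back. Damped: no coasting at 0.1 m/s.
- stud (a point): Top of the dark round stud, 11 mm across, standing 6 mm proud of one lobe of the wheel, 43 mm from the axis, 60 mm above the table.
- lobe_1 (a point): Top of the plain lobe 60 degrees anticlockwise (from above) from the studded one, 43 mm from the axis, 54 mm above the table.
- lobe_2 (a point): Top of the plain lobe 120 degrees anticlockwise (from above) from the studded one, 43 mm from the axis, 54 mm above the table.
- lobe_3 (a point): Top of the plain lobe 180 degrees anticlockwise (from above) from the studded one, 43 mm from the axis, 54 mm above the table.
- lobe_4 (a point): Top of the plain lobe 240 degrees anticlockwise (from above) from the studded one, 43 mm from the axis, 54 mm above the table.
- lobe_5 (a point): Top of the plain lobe 300 degrees anticlockwise (from above) from the studded one, 43 mm from the axis, 54 mm above the table.
- loupe_mid (a point): Centre of the black eye loupe, 37 mm across, 22 mm high: a bystander, leave it.
- marker_1_mid (a point): Centre of the felt marker lying down, 124 mm long, 14 mm high: a bystander, leave it.
- handle_blank_b_mid (a point): Centre of the wooden handle blank, 23 x 118 x 19 mm (long along its y): a bystander, leave it.
- ferrule_2_mid (a point): Centre of the ferrule ring, 23 mm across, 22 mm high: a bystander, leave it.

How it is judged (in metres and radians):
At the end, for the whole second after the job is handed in: The wheel rests with its studded lobe at the pointer (within 0.15 rad), reached by turning clockwise and not past it; the counter stands flat within 40 mm of where it was; the bystanders are within 30 mm of where they were (value of joint tally_wheel between -0.15 and 0.15 rad and velocity of joint tally_wheel between -0.1 and 0.1 rad/s and linear speed of counter below 0.01 m/s and angle between counter's own z axis and vertical below 0.05 rad and distance of counter from where it was at the start of the episode below 0.04 m and distance of each of loupe_mid, marker_1_mid, handle_blank_b_mid, ferrule_2_mid from where it was at the start of the episode below 0.03 m); the robot touches nothing.
It fails at once if the wheel was turned more than half a click past the pointer, or backwards out of its range of starts (value of joint tally_wheel above 0.6 rad or value of joint tally_wheel below -4.9 rad).
It fails at once if the counter was pushed away by more than 40 mm, lifted or tipped (distance of counter from where it was at the start of the episode above 0.04 m or height (world z) of counter above 0.008 m or angle between counter's own z axis and vertical above 0.12 rad).
It fails at once if the wheel was gripped (hand astride its hub or one of its lobes) or pressed from above instead of flicked at its edge (contact force between the fingers and counter above 1.5 N and (horizontal distance between the grasp point and wheel_center below 0.02 m or horizontal distance between the grasp point and stud below 0.007 m or horizontal distance between the grasp point and lobe_1 below 0.007 m or horizontal distance between the grasp point and lobe_2 below 0.007 m or horizontal distance between the grasp point and lobe_3 below 0.007 m or horizontal distance between the grasp point and lobe_4 below 0.007 m or horizontal distance between the grasp point and lobe_5 below 0.007 m)).
It fails at once if the counter was handled with more than 25 N: forced, gripped or pressed, not flicked (contact force between the fingers and counter above 25 N).
It fails at once if a bystander was moved by more than 30 mm or lifted (distance of any of loupe_mid, marker_1_mid, handle_blank_b_mid, ferrule_2_mid from where it was at the start of the episode above 0.03 m).
It also fails if it takes over 56 s, if anything falls off the work surface, if the arm or the gripper's body presses on something with over 40 N, if the wrist force passes 120 N, or if a joint passes its speed limit or range.

### The arm

A 7-joint arm with a two-finger parallel gripper is mounted at the origin on a cart in front of the work surface, level with it; the furniture and walls round the work are solid. World frame = base frame: x ahead of the robot, y to its left, z up, the work surface at z = 0. Lengths are in mm, angles in rad, forces in N, time in s.
With the tool pointing down it reaches from about 400 to 875 mm from the base axis. Payload 4.4 kg.
Tool frame: the origin (TCP) lies at the very end of the fingers, on their centre line; the grasp point (between the pads) lies 19 mm behind it; z points along the fingers, y is the direction in which the jaws open and shut (so a half turn about z gives the same grasp; the last joint's range is limited). The gripper opens to 85 mm and grips with 20 to 120 N. Pads are 22 mm wide; open, the fingers measure 114 mm over their backs; the gripper's body (76 mm by 85 mm) begins 54 mm behind the grasp point. The pads swing forward as they close: fully open they stand 13 mm farther back than shut.
Start: joints at [1.14, 0.628, 0.038, 1.517, -0.027, 0.996, -0.02], TCP at [231.924, -607.231, 231.313] pointing down, gripper open.
Joint ranges: [-3.06, 3.06], [-0.37, 2.12], [-1.25, 1.32], [0.18, 2.47], [-1.1, 4.24], [0.23, 1.98], [-2.94, 2.94]. Speed limits (rad/s): [2.57, 2.57, 3.14, 3.14, 3.14, 3.14, 3.14].

### API

Orientations are given as [roll, pitch, yaw] about the fixed x, y, z axes, in that order (R = Rz(yaw) Ry(pitch) Rx(roll)).
In Python, from cell import read_state, get_image, finish_job gives the robot as it stands.
- The arm moves only by the tool carry_out, never from a script. Its argument "series" is a list that holds one entry, the list of rows, each a list of 7 numbers: the shift along the tool's x, y, z in cm, then the turn, a rotation vector about the tool's x, y, z in rad, then the finger opening in cm, from 0 to 8.54. In form: [[[x, y, z, wx, wy, wz, grip], ...]]. A call has 1 to 5 rows; each row is the pose to reach, as a shift and turn from the pose commanded when the call began, along the tool's axes at that moment; what a row does not reach only later rows make up. A row lasts 1/12 s, in which the tool goes at most 41.7 mm and 7.16 degrees, less where a joint would pass 70% of its speed; a pose out of reach is approached as far as the arm can. A call with a gripper value outside its range is refused whole. The fingers move at their own pace and stop on an object; the grip force is fixed at half the most. Time passes only in rows, so rows that repeat a pose let the fingers close. It gives the time, the measured TCP pose, the force and the opening at its end, in the units of the state.
- read_state(): the state, without advancing time (a new reading comes with each control period).
- get_image(name): name is "scene" or "top" or "wrist"; returns a dict with "img" (480x640x3 uint8, blue, green, red), "z_map" (480x640 float32, mm along the optical axis (not along the pixel's ray), 0 where there is no reading), "mtx" (3x3 intrinsics, pixels), "T" (4x4, takes a point from camera to world coordinates); the wrist camera has in their place "T_tool_cam" (4x4, takes a point from camera to tool coordinates, whose origin is the TCP and whose axes are the flange's). Camera axes: x right, y down, z forward; pixel columns grow to the right and rows downward; lengths in mm; the calibration is good to about 2 mm. A picture is of the moment at which its call begins: read the wrist's pose just before it.
- finish_job(): hands the job in, once; it reports no verdict.
The state is a dict: "clock": time; "qpos": joint angles; "qd": joint speeds; "tau": joint torques, N m; "eef_pos": TCP position; "tool_rot": TCP orientation; "force": force on the tool from outside, world axes, zero at the start; "torque": the same for the moment, N m; "width": finger opening in mm.
Only numpy, scipy, OpenCV 4.12 (cv2) and the standard library are available. Lean on these libraries where they do the work, as an engineer would, in place of code of your own. Each camera call takes 0.05 s, during which the arm holds its last target.

## Working session

There is one attempt and no reset: what is moved stays moved. The work goes in short steps, Python scripts to look and compute and a tool call to move; the robot and the scene stay as the last step left them, time stands still between calls to the robot, and variables do not carry over. Pictures are saved under pics/ and viewed, and the job is handed in when it is done.

Besides the shell and the picture viewer there is one more tool, called after ">>>" as a command line: name --argument value ..., lists and objects as JSON in quotes. carry_out: Moves the arm, as the interface text tells. Its arguments: {"type":"object","properties":{"series":{"type":"array","items":{"type":"array","items":{"type":"array","items":{"type":"number"}}}}},"required":["series"]}

```bash
mkdir -p pics; ls; python3 - <<'E'
from cell import *
import cv2
s=read_state();print(s['clock'],s['eef_pos'],s['tool_rot'],s['width'])
for n in("scene","top"):
    d=get_image(n);cv2.imwrite(f"pics/{n}0.png",d["img"]);print(d["T"],d["mtx"])
E
```

```text
pics
0.0 [ 231.69569118 -606.62409534  230.38101395] [-3.13967819e+00  1.42739080e-05  3.64777518e-01] 85.51188177781823
[[-6.91472646e-01 -4.72544720e-01  5.46412910e-01  7.46967342e+01]
 [-7.22380479e-01  4.58223803e-01 -5.17877776e-01  5.51769744e+02]
 [-5.65899340e-03 -7.52816335e-01 -6.58206306e-01  7.02608146e+02]
 [ 0.00000000e+00  0.00000000e+00  0.00000000e+00  1.00000000e+00]] [[607.99598019   0.         326.03496031]
 [  0.         607.99598019 245.30037899]
 [  0.           0.           1.        ]]
[[-1.88628527e-02 -9.90339164e-01  1.37377336e-01  4.59994826e+02]
 [-9.99671701e-01  2.10641398e-02  1.45874323e-02  4.88089850e+01]
 [-1.73402409e-02 -1.37057075e-01 -9.90411366e-01  8.98606259e+02]
 [ 0.00000000e+00  0.00000000e+00  0.00000000e+00  1.00000000e+00]] [[559.15668937   0.         322.92919241]
 [  0.         559.15668937 237.53959167]
 [  0.           0.           1.        ]]
```

View pics/scene0.png

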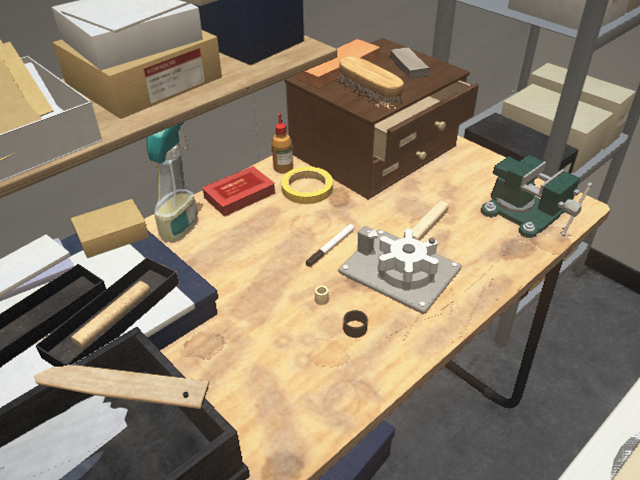

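View pics/top0.png

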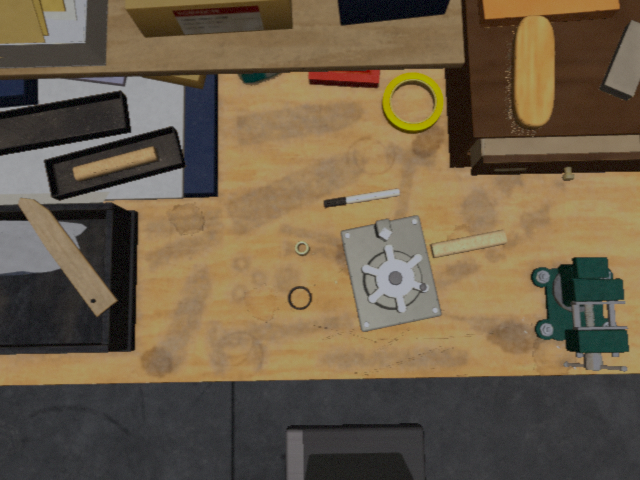

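The top view shows the counter at about (395,278), its pointer post at (383,232), and the dark stud near (425,287). I'll enlarge it to measure.

```bash
cat > h.py <<'E'
from cell import *
import cv2, numpy as np
def w(d,u,v,z,T=None):
    T=d["T"] if T is None else T
    K=d["mtx"];r=T[:3,:3]@np.array([(u-K[0,2])/K[0,0],(v-K[1,2])/K[1,1],1]);o=T[:3,3]
    return o+r*(z-o[2])/r[2]
def px(d,p,T=None):
    T=d["T"] if T is None else T
    c=np.linalg.inv(T)@np.append(p,1);q=d["mtx"]@c[:3];return q[:2]/q[2]
E
python3 - <<'E'
from h import *
d=get_image("top");np.savez("top.npz",**d)
c=cv2.resize(d["img"][195:345,290:490],None,fx=4,fy=4,interpolation=cv2.INTER_CUBIC);cv2.imwrite("pics/top1.png",c)
E
```

```text
(no output)
```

View pics/top1.png

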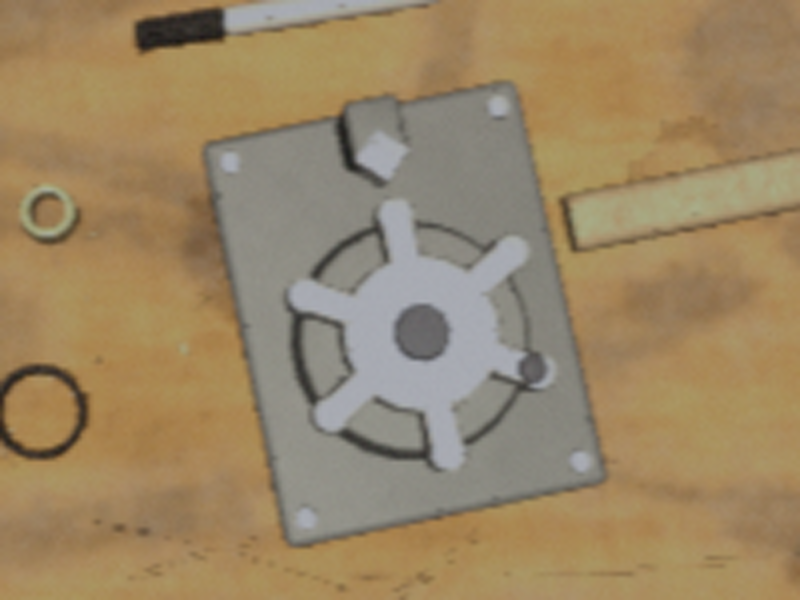

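```bash
python3 - <<'E'
from h import *
d=dict(np.load("top.npz"))
f=lambda u,v,z:w(d,290+u/4-.4,195+v/4-.4,z)
P={}
for n,u,v,z in [("cap",421,332,58),("stud",533,368,60),("tip",383,184,54),("lobeP",396,208,54),("lobeOpp",448,460,54),("s1",230,162,10),("s2",498,107,10),("s3",580,461,10),("s4",306,518,10),("c1",207,145,10),("c2",515,83,10),("c3",605,480,10),("c4",291,545,10),("L1",512,247,54),("L2",303,292,54),("L3",327,418,54)]:
    P[n]=f(u,v,z);print(n,P[n].round(1))
c=P["cap"][:2]
for n in("stud","tip","lobeP","lobeOpp","L1","L2","L3"):
    e=P[n][:2]-c;print(n,np.hypot(*e).round(1),np.degrees(np.arctan2(e[1],e[0])).round(1))
print((P["c1"]+P["c2"])/2,(P["c3"]+P["c4"])/2)
E
```

```text
cap [513.7 -45.5  58. ]
stud [499.3 -86.5  60. ]
tip [570.4 -33.6  54. ]
lobeP [561.1 -38.2  54. ]
lobeOpp [465.9 -54.3  54. ]
s1 [586.4  23.   10. ]
s2 [606.4 -85.   10. ]
s3 [ 464.9 -111.4   10. ]
s4 [444.7  -3.2  10. ]
c1 [593.5  32.1  10. ]
c2 [616.  -92.3  10. ]
c3 [ 457.3 -120.8   10. ]
c4 [434.4   2.9  10. ]
L1 [545.4 -81.5  54. ]
L2 [529.9  -2.   54. ]
L3 [482.4  -9.6  54. ]
stud 43.4 -109.3
tip 58.0 11.9
lobeP 48.0 8.7
lobeOpp 48.5 -169.6
L1 48.0 -48.6
L2 46.4 69.5
L3 47.6 131.1
[604.74113383 -30.08046814  10.        ] [445.84607704 -58.92733274  10.        ]
```

The plate's x axis points at about 10.4° and the wheel centre is at about (514,-46). The stud sits at -120° from the pointer, so the joint is about -240° and there are 4 clicks to go. I'll check the vise height along the travel path and write a row planner.

```bash
cat >> h.py <<'E'
from scipy.spatial.transform import Rotation as R
C=np.array([514.,-46.])
def pol(r,a,z,yawoff=0):
    a=np.radians(a);return (C[0]+r*np.cos(a),C[1]+r*np.sin(a),z,np.degrees(a)-90+yawoff)
def plan(targets,grip=0,loc=None):
    s=read_state();p=np.array(s["eef_pos"]);R0=R.from_euler("xyz",s["tool_rot"])
    print("now",s["clock"],p.round(1),np.degrees(s["tool_rot"]).round(1),"F",np.round(s["force"],1),"w",round(s["width"],1))
    out=[]
    for x,y,z,yaw in targets:
        Rt=R.from_euler("xyz",[np.pi,0,np.radians(yaw)])
        d=R0.inv().apply(np.array([x,y,z])-p)/10; rv=(R0.inv()*Rt).as_rotvec()
        out.append([round(float(v),2) for v in d]+[round(float(v),3) for v in rv]+[grip])
    print([out])
E
python3 - <<'E'
from h import *
d=dict(np.load("top.npz"));
v,u=np.mgrid[0:480:2,0:640:2];z=d["z_map"][v,u];K=d["mtx"]
P=np.stack([(u-K[0,2])/K[0,0]*z,(v-K[1,2])/K[1,1]*z,z],-1)@d["T"][:3,:3].T+d["T"][:3,3]
m=(z>0)&(u>510)&(v>240)&(v<385)&(P[...,2]>20)
print("vise",P[m].min(0),P[m].max(0))
s=read_state();p=s["eef_pos"]
plan([(*(np.array(p[:2])+(np.array([449,-93])-p[:2])*min(1,(k)/15)),230,20.9+105*min(1,k/15)) for k in (5,10,15)])
E
```

```text
vise [ 373.93950624 -364.38604753   20.1000414 ] [ 536.70020235 -276.28462906  102.35275818]
now 0.15 [ 231.8 -606.8  230.6] [-179.9   -0.    20.9] F [ 0.5 -0.8 -0.2] w 85.5
[[[12.87, -13.42, 0.08, -0.001, -0.0, -0.611, 0], [25.75, -26.83, 0.1, -0.001, -0.001, -1.222, 0], [38.62, -40.25, 0.12, -0.001, -0.001, -1.833, 0]]]
```

>>> carry_out --series '[[[12.9, -13.4, 0, 0, 0, -0.61, 0], [12.9, -13.4, 0, 0, 0, -0.61, 0], [12.9, -13.4, 0, 0, 0, -0.61, 0], [12.9, -13.4, 0, 0, 0, -0.61, 0], [12.9, -13.4, 0, 0, 0, -0.61, 0]]]'

```text
clock: 0.57
eef_pos: [307.0, -430.1, 231.2]
tool_rot: [-3.14, -0.003, 0.987]
force: [1.2, 0.2, 0.1]
width: 25.6
```

```bash
python3 - <<'E'
from h import *
plan([(376.6,-264,230,90.9),(449,-93,230,125.9)])
E
```

```text
now 0.5667 [ 307.  -430.1  231.2] [-179.9   -0.2   56.5] F [1.2 0.2 0.1] w 25.6
[[[17.69, -3.36, 0.19, -0.001, -0.004, -0.6, 0], [35.95, -6.75, 0.25, 0.001, -0.004, -1.211, 0]]]
```

>>> carry_out --series '[[[36, -6.8, 0, 0, 0, -1.21, 0], [36, -6.8, 0, 0, 0, -1.21, 0], [36, -6.8, 0, 0, 0, -1.21, 0], [36, -6.8, 0, 0, 0, -1.21, 0], [36, -6.8, 0, 0, 0, -1.21, 0]]]'

```text
clock: 0.98
eef_pos: [387.8, -243.1, 231.4]
tool_rot: [3.141, 0.0, 1.606]
force: [0.9, 0.1, 0.2]
width: -0.2
```

```bash
python3 - <<'E'
from h import *
plan([(449,-93,200,125.9)])
E
```

```text
now 0.9833 [ 387.8 -243.1  231.4] [180.   0.  92.] F [0.9 0.1 0.2] w -0.2
[[[14.79, 6.64, 3.14, 0.0, 0.0, -0.592, 0]]]
```

>>> carry_out --series '[[[14.8, 6.6, 3.1, 0, 0, -0.59, 0], [14.8, 6.6, 3.1, 0, 0, -0.59, 0], [14.8, 6.6, 3.1, 0, 0, -0.59, 0], [14.8, 6.6, 3.1, 0, 0, -0.59, 0], [14.8, 6.6, 3.1, 0, 0, -0.59, 0]]]'

```text
clock: 1.4
eef_pos: [452.1, -85.9, 200.0]
tool_rot: [3.136, -0.003, 2.208]
force: [0.2, 0.8, 0.5]
width: -0.1
```

```bash
python3 - <<'E'
from h import *
plan([pol(80,218,100)])
for n in("wrist","scene"):
    d=get_image(n);cv2.imwrite(f"pics/{n}2.png",d["img"]);
    if n=="wrist":print(d["T_tool_cam"],d["mtx"])
E
```

```text
now 1.4 [452.1 -85.9 200. ] [179.7  -0.2 126.5] F [0.2 0.8 0.5] w -0.1
[[[-0.71, -0.7, 10.0, 0.006, -0.003, -0.026, 0]]]
[[-5.86242792e-04 -9.44618959e-01 -3.28168675e-01  8.35633232e+01]
 [ 9.99999798e-01 -4.72905609e-04 -4.25168762e-04  3.86348873e-01]
 [ 2.46429666e-04 -3.28168858e-01  9.44619045e-01 -1.42608844e+02]
 [ 0.00000000e+00  0.00000000e+00  0.00000000e+00  1.00000000e+00]] [[394.85652155   0.         323.36204097]
 [  0.         394.85652155 244.68001575]
 [  0.           0.           1.        ]]
```

View pics/wrist2.png

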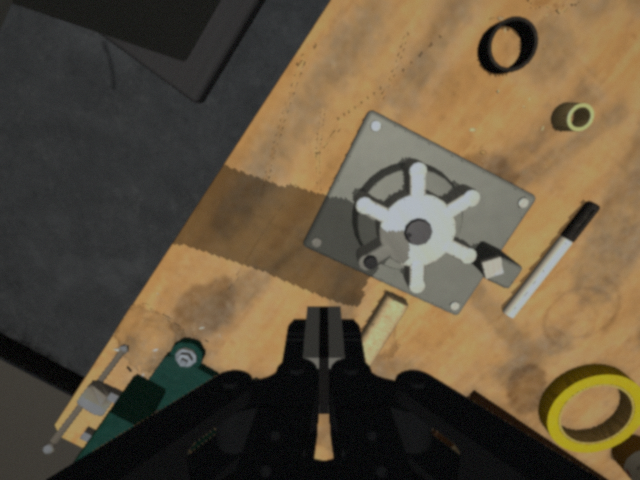

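View pics/scene2.png

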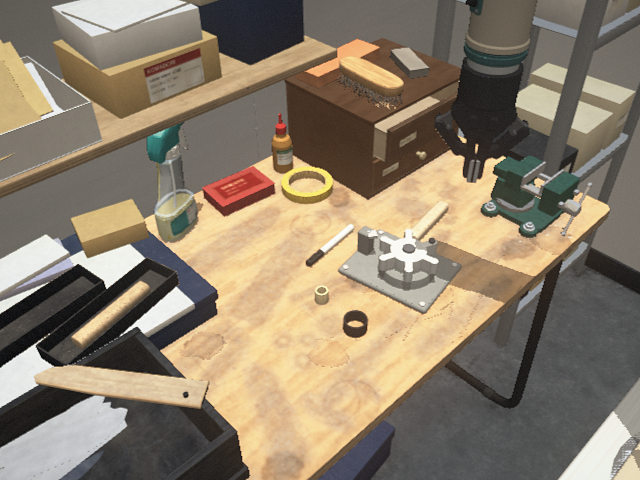

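The wrist view shows the cap at (418,232) and the stud at (371,262). The shut pads span columns 306–342 at the tip, and the thicker fingers begin near row 320. I'll cross-check the centre and the fingertip thickness.

```bash
python3 - <<'E'
from h import *
s=read_state()
d=get_image("wrist");T=d["T_tool_cam"]
W=np.eye(4);W[:3,:3]=R.from_euler("xyz",s["tool_rot"]).as_matrix();W[:3,3]=s["eef_pos"]
cap=w(d,418,232,58,W@T);st=w(d,371,262,60,W@T);tip=w(d,484,260,54,W@T)
print(cap,st,tip,np.degrees(np.arctan2(*(st-cap)[1::-1])))
K=d["mtx"]
for u,v in[(306,307),(342,307),(324,330),(324,358),(290,322),(358,322),(288,345)]:
    q=d["z_map"][v,u];r=np.array([(u-K[0,2])/K[0,0],(v-K[1,2])/K[1,1],1]);print(u,v,q,(T[:3,:3]@(r*q)+T[:3,3]).round(1))
cv2.imwrite("pics/w3.png",cv2.resize(d["img"][290:420,240:410],None,fx=4,fy=4))
E
```

```text
[510.59923451 -55.14090692  58.        ] [496.12183888 -94.53702406  60.        ] [569.01810305 -42.94848061  54.        ] -110.17751208864549
306 307 385.38208 [-100.3  -16.7  201.5]
342 307 382.4552 [-99.   18.3 198.9]
324 330 138.23276 [ 10.    0.6 -21.8]
324 358 123.50769 [  9.6   0.5 -37.6]
290 322 388.3463 [-115.7  -32.6  199.3]
358 322 389.64578 [-116.4   34.4  200.4]
288 345 137.54774 [  5.4 -12.  -24.2]
```

View pics/w3.png

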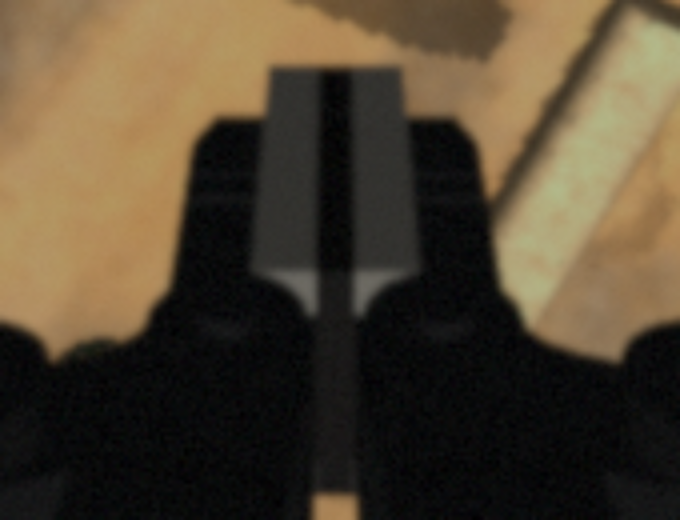

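```bash
python3 - <<'E'
from h import *
s=read_state();print(s["clock"],s["eef_pos"],s["tool_rot"])
d=get_image("wrist");np.savez("w.npz",pos=s["eef_pos"],rot=s["tool_rot"],**d)
cv2.imwrite("pics/w4.png",cv2.resize(d["img"][150:320,310:530],None,fx=3.6,fy=3.5,interpolation=cv2.INTER_CUBIC))
E
```

```text
1.55 [448.97927443 -94.85929174 200.01077311] [-3.14080034e+00 -6.20368948e-04  2.18873176e+00]
```

View pics/w4.png

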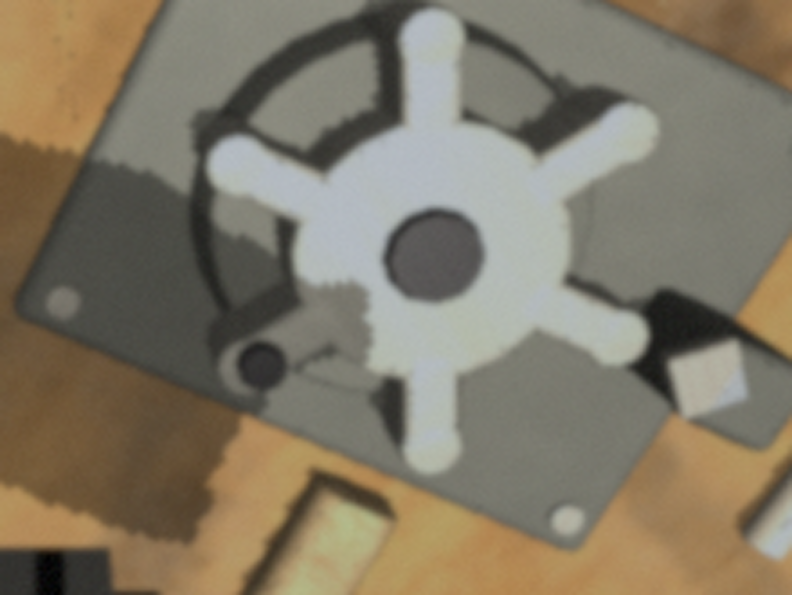

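```bash
python3 - <<'E'
from h import *
d=dict(np.load("w.npz"));W=np.eye(4);W[:3,:3]=R.from_euler("xyz",d["rot"]).as_matrix();W[:3,3]=d["pos"];T=W@d["T_tool_cam"]
f=lambda u,v,z:w(d,310+u/3.6-.4,150+v/3.5-.4,z,T).round(1)
print(f(434,254,58),f(262,366,60),f(648,350,54))
plan([pol(80,219,100),pol(80,219,40)])
E
```

```text
[512.7 -46.4  58. ] [498.7 -86.7  60. ] [566.3 -36.8  54. ]
now 1.6 [448.8 -95.9 200.1] [-179.9   -0.   125.3] F [ 0.4 -0.4 -0.1] w -0.3
[[[-0.21, 0.24, 10.01, -0.001, -0.0, -0.065, 0], [-0.21, 0.24, 16.01, -0.001, -0.0, -0.065, 0]]]
```

Both cameras agree on the centre within 1 mm. Descending outside the rim.

>>> carry_out --series '[[[-0.2, 0.2, 5, 0, 0, -0.06, 0], [-0.2, 0.2, 10, 0, 0, -0.06, 0], [-0.2, 0.2, 13, 0, 0, -0.06, 0], [-0.2, 0.2, 16, 0, 0, -0.06, 0], [-0.2, 0.2, 16, 0, 0, -0.06, 0]]]'

```text
clock: 2.02
eef_pos: [447.4, -97.0, 35.0]
tool_rot: [-3.133, -0.007, 2.245]
force: [-1.3, 0.1, 0.3]
width: -0.2
```

```bash
python3 - <<'E'
from h import *
plan([pol(70,220,40),pol(60,220,40),pol(52,220,40)])
d=get_image("wrist");cv2.imwrite("pics/w5.png",d["img"])
E
```

```text
now 2.0167 [447.4 -97.   35. ] [-179.5   -0.4  128.7] F [-1.3  0.1  0.3] w -0.2
[[[-0.34, 1.38, -0.51, -0.009, -0.007, -0.023, 0], [-0.32, 2.38, -0.52, -0.009, -0.007, -0.023, 0], [-0.3, 3.18, -0.53, -0.009, -0.007, -0.023, 0]]]
```

View pics/w5.png

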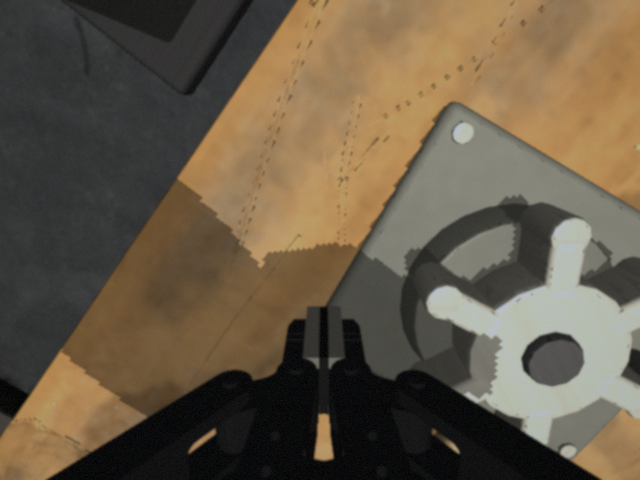

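The picture shows the finger outside the rim, facing the gap between the near lobe (445,300) and the stud lobe. Re-reading the settled pose.

```bash
python3 - <<'E'
from h import *
plan([pol(80,221,40),pol(70,221,40),pol(60,221,40),pol(52,221,40)])
E
```

```text
now 2.0667 [449.1 -96.8  38. ] [-179.6   -0.2  128.7] F [-0.7 -0.1  0.2] w -0.2
[[[-0.42, 0.25, -0.21, -0.006, -0.004, -0.04, 0], [-0.38, 1.25, -0.21, -0.006, -0.004, -0.04, 0], [-0.34, 2.25, -0.22, -0.006, -0.004, -0.04, 0], [-0.3, 3.05, -0.23, -0.006, -0.004, -0.04, 0]]]
```

>>> carry_out --series '[[[-0.2, 0.8, 0, 0, 0, -0.03, 0], [-0.2, 1.5, 0, 0, 0, -0.03, 0], [-0.2, 2.2, 0, 0, 0, -0.03, 0], [-0.2, 2.7, 0, 0, 0, -0.03, 0], [-0.2, 2.7, 0, 0, 0, -0.03, 0]]]'

```text
clock: 2.48
eef_pos: [477.0, -79.1, 42.0]
tool_rot: [3.137, 0.003, 2.281]
force: [-0.6, 0.2, 0.7]
width: 0.3
```

```bash
python3 - <<'E'
from h import *
d=get_image("wrist");cv2.imwrite("pics/w6.png",d["img"])
plan([pol(51,a,40) for a in (214,207,200,193,186,179,172,165,160)])
E
```

```text
now 2.5333 [475.8 -79.7  41.6] [1.799e+02 1.000e-01 1.306e+02] F [-1.7  0.5 -0.1] w 0.2
[[[0.66, 0.03, 0.16, 0.002, 0.002, 0.116, 0], [1.27, 0.14, 0.16, 0.003, 0.002, 0.238, 0], [1.86, 0.32, 0.15, 0.003, 0.002, 0.36, 0], [2.43, 0.58, 0.15, 0.003, 0.001, 0.483, 0], [2.97, 0.9, 0.15, 0.003, 0.001, 0.605, 0], [3.46, 1.29, 0.15, 0.003, 0.001, 0.727, 0], [3.89, 1.73, 0.15, 0.003, 0.001, 0.849, 0], [4.28, 2.22, 0.15, 0.003, 0.001, 0.971, 0], [4.51, 2.6, 0.15, 0.003, 0.001, 1.058, 0]]]
```

View pics/w6.png

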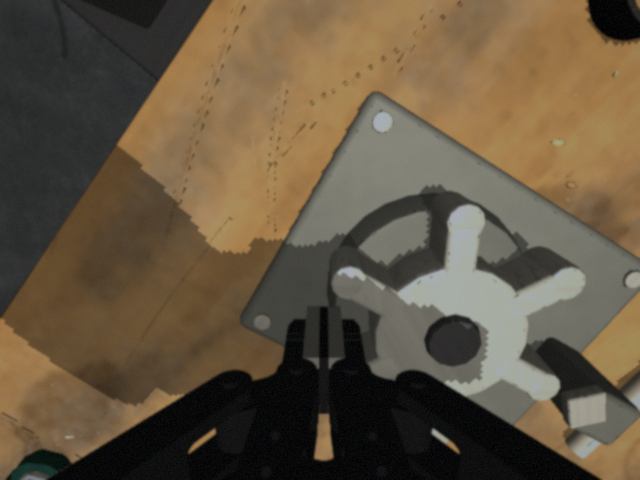

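The finger sits in the gap behind the near lobe (350,285). Sweeping it clockwise.

>>> carry_out --series '[[[0.66, 0.03, 0.1, 0, 0, 0.116, 0], [1.27, 0.14, 0.1, 0, 0, 0.238, 0], [1.86, 0.32, 0.1, 0, 0, 0.36, 0], [2.43, 0.58, 0.1, 0, 0, 0.483, 0], [2.43, 0.58, 0.1, 0, 0, 0.483, 0]]]'

```text
clock: 2.95
eef_pos: [462.7, -57.5, 39.9]
tool_rot: [3.141, 0.001, 1.794]
force: [0.6, -0.4, 0.9]
width: 0.2
```

```bash
python3 - <<'E'
from h import *
d=get_image("wrist");cv2.imwrite("pics/w7.png",d["img"])
plan([pol(51,a,40) for a in (186,179,172,165,160)])
E
```

```text
now 3.0 [462.8 -57.9  39.8] [180.    0.  103.1] F [-0.8 -1.2  0.8] w -0.1
[[[0.63, 0.19, -0.02, 0.0, 0.001, 0.124, 0], [1.24, 0.31, -0.02, 0.0, 0.001, 0.246, 0], [1.83, 0.49, -0.02, 0.0, 0.001, 0.369, 0], [2.4, 0.75, -0.02, 0.0, 0.001, 0.491, 0], [2.78, 0.98, -0.02, 0.0, 0.001, 0.578, 0]]]
```

View pics/w7.png

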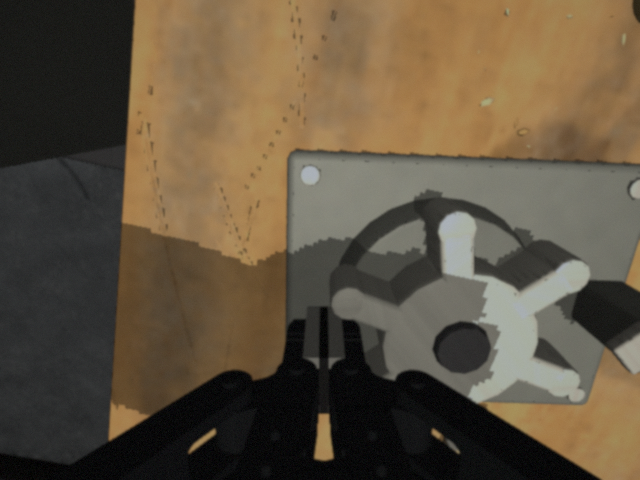

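The lobe has turned with the finger and the pointer now faces into a gap. Continuing.

>>> carry_out --series '[[[0.63, 0.15, 0, 0, 0, 0.124, 0], [1.24, 0.27, 0, 0, 0, 0.246, 0], [1.83, 0.45, 0, 0, 0, 0.369, 0], [2.4, 0.7, 0, 0, 0, 0.491, 0], [2.8, 0.95, 0, 0, 0, 0.578, 0]]]'

```text
clock: 3.42
eef_pos: [465.7, -28.1, 39.5]
tool_rot: [-3.141, -0.0, 1.217]
force: [0.5, 0.7, 0.5]
width: -0.2
```

```bash
python3 - <<'E'
from h import *
d=get_image("wrist");cv2.imwrite("pics/w8.png",d["img"])
d=get_image("top");cv2.imwrite("pics/t8.png",cv2.resize(d["img"][195:345,290:490],None,fx=4,fy=4))
plan([pol(60,161,40),pol(70,163,40),pol(80,165,40)])
E
```

```text
now 3.5167 [466.1 -27.8  39.5] [180.   -0.   70.1] F [0.6 0.8 0.3] w -0.1
[[[-0.18, -0.88, -0.05, 0.0, -0.001, -0.016, 0], [-0.44, -1.87, -0.05, 0.0, -0.001, -0.051, 0], [-0.77, -2.85, -0.05, 0.0, -0.001, -0.086, 0]]]
```

View pics/w8.png

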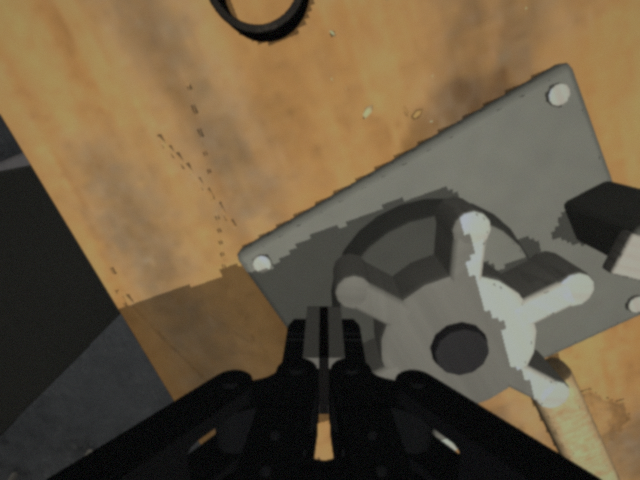

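View pics/t8.png

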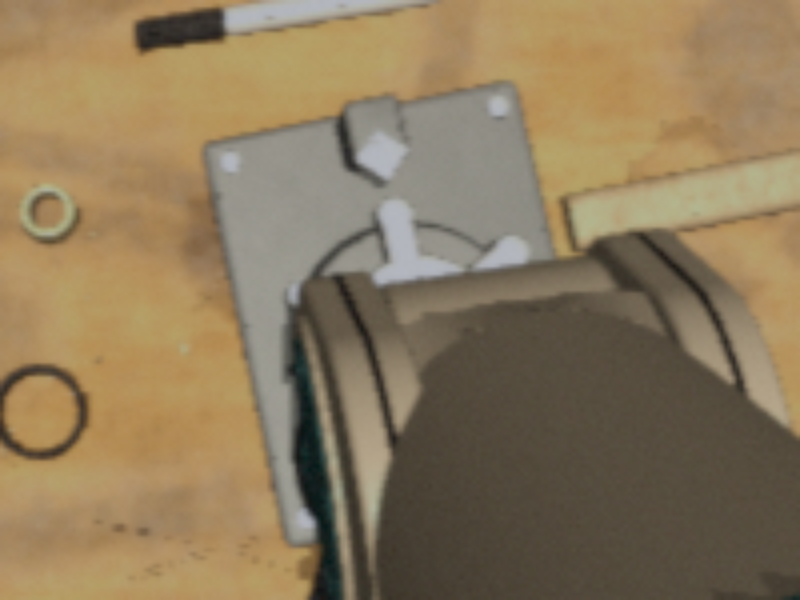

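One click is done: a lobe stands at the pointer and the counter has not moved. Withdrawing radially.

>>> carry_out --series '[[[-0.1, -0.9, 0, 0, 0, 0, 0], [-0.2, -1.9, 0, 0, 0, 0, 0], [-0.4, -3, 0, 0, 0, 0, 0], [-0.9, -3.2, 0, 0, 0, -0.1, 0]]]'

```text
clock: 3.85
eef_pos: [431.2, -25.4, 39.4]
tool_rot: [-3.141, -0.0, 1.324]
force: [0.1, -0.6, -0.2]
width: 0.4
```

```bash
python3 - <<'E'
from h import *
plan([pol(82,a,40) for a in (170,177,184,191,198)])
E
```

```text
now 3.85 [431.2 -25.4  39.4] [-179.9   -0.    75.9] F [ 0.1 -0.6 -0.2] w 0.4
[[[-0.57, 0.35, -0.06, -0.001, -0.0, -0.072, 0], [-1.56, 0.49, -0.06, -0.001, -0.0, -0.194, 0], [-2.53, 0.74, -0.06, -0.001, -0.0, -0.316, 0], [-3.46, 1.11, -0.06, -0.001, -0.0, -0.439, 0], [-4.34, 1.59, -0.06, -0.001, -0.001, -0.561, 0]]]
```

>>> carry_out --series '[[[-0.9, 0.3, 0, 0, 0, -0.11, 0], [-1.8, 0.5, 0, 0, 0, -0.23, 0], [-2.8, 0.8, 0, 0, 0, -0.35, 0], [-3.7, 1.2, 0, 0, 0, -0.47, 0], [-4.4, 1.6, 0, 0, 0, -0.56, 0]]]'

```text
clock: 4.27
eef_pos: [436.0, -73.9, 39.4]
tool_rot: [-3.141, 0.0, 1.887]
force: [-0.2, 1.0, -0.5]
width: 0.1
```

```bash
python3 - <<'E'
from h import *
plan([pol(82,a,40) for a in (205,212,220.5)])
E
```

```text
now 4.2667 [436.  -73.9  39.4] [-179.9    0.   108.1] F [-0.2  1.  -0.5] w 0.1
[[[-0.75, 0.14, -0.06, -0.001, 0.0, -0.12, 0], [-1.74, 0.32, -0.06, -0.001, 0.0, -0.242, 0], [-2.89, 0.7, -0.06, -0.001, -0.0, -0.39, 0]]]
```

>>> carry_out --series '[[[-0.9, 0.1, 0, 0, 0, -0.12, 0], [-1.8, 0.3, 0, 0, 0, -0.25, 0], [-2.9, 0.7, 0, 0, 0, -0.38, 0], [-2.9, 0.7, 0, 0, 0, -0.39, 0]]]'

```text
clock: 4.6
eef_pos: [453.0, -100.6, 39.2]
tool_rot: [3.141, 0.001, 2.272]
force: [0.7, -0.5, 0.3]
width: 0.1
```

```bash
python3 - <<'E'
from h import *
plan([pol(r,220.8,40) for r in (72,62,55,51)])
E
```

```text
now 4.6 [ 453.  -100.6   39.2] [1.800e+02 1.000e-01 1.302e+02] F [ 0.7 -0.5  0.3] w 0.1
[[[0.16, 0.99, -0.08, 0.0, 0.001, -0.011, 0], [0.17, 1.99, -0.08, 0.0, 0.001, -0.011, 0], [0.18, 2.69, -0.08, 0.0, 0.001, -0.011, 0], [0.18, 3.09, -0.08, 0.0, 0.001, -0.011, 0]]]
```

>>> carry_out --series '[[[0.1, 1, 0, 0, 0, -0.01, 0], [0.1, 2, 0, 0, 0, -0.01, 0], [0.1, 2.7, 0, 0, 0, -0.01, 0], [0.1, 3.1, 0, 0, 0, -0.01, 0], [0.1, 3.1, 0, 0, 0, -0.01, 0]]]'

```text
clock: 5.02
eef_pos: [477.0, -75.3, 39.5]
tool_rot: [3.14, 0.0, 2.281]
force: [-0.1, -0.2, 0.7]
width: 0.0
```

```bash
python3 - <<'E'
from h import *
plan([pol(51,a,40) for a in (214,207,200,193,186,179,172,165,160)])
E
```

```text
now 5.0167 [477.  -75.3  39.5] [179.9   0.  130.7] F [-0.1 -0.2  0.7] w 0.0
[[[0.4, -0.35, -0.05, 0.002, 0.0, 0.117, 0], [1.02, -0.24, -0.05, 0.002, 0.0, 0.239, 0], [1.61, -0.05, -0.05, 0.002, -0.0, 0.361, 0], [2.18, 0.2, -0.05, 0.002, -0.0, 0.483, 0], [2.71, 0.52, -0.05, 0.002, -0.0, 0.606, 0], [3.2, 0.91, -0.05, 0.002, -0.0, 0.728, 0], [3.64, 1.35, -0.05, 0.002, -0.0, 0.85, 0], [4.02, 1.84, -0.05, 0.002, -0.001, 0.972, 0], [4.26, 2.22, -0.05, 0.002, -0.001, 1.059, 0]]]
```

>>> carry_out --series '[[[0.5, -0.2, 0, 0, 0, 0.116, 0], [1.1, -0.1, 0, 0, 0, 0.238, 0], [1.7, 0.1, 0, 0, 0, 0.36, 0], [2.3, 0.4, 0, 0, 0, 0.483, 0], [2.8, 0.7, 0, 0, 0, 0.605, 0]]]'

```text
clock: 5.43
eef_pos: [462.3, -52.0, 39.3]
tool_rot: [-3.141, 0.002, 1.667]
force: [-0.3, -1.9, -0.9]
width: -0.3
```

```bash
python3 - <<'E'
from h import *
plan([pol(51,a,40) for a in (181,174,167,160)])
E
```

```text
now 5.4333 [462.3 -52.   39.3] [-1.799e+02  1.000e-01  9.550e+01] F [-0.3 -1.9 -0.9] w -0.3
[[[0.5, 0.12, -0.07, -0.001, 0.002, 0.079, 0], [1.12, 0.2, -0.07, -0.001, 0.002, 0.201, 0], [1.72, 0.36, -0.07, -0.001, 0.002, 0.323, 0], [2.3, 0.6, -0.07, -0.001, 0.002, 0.445, 0]]]
```

>>> carry_out --series '[[[0.5, 0.1, 0, 0, 0, 0.08, 0], [1.1, 0.2, 0, 0, 0, 0.2, 0], [1.7, 0.36, 0, 0, 0, 0.32, 0], [2.3, 0.6, 0, 0, 0, 0.445, 0], [2.3, 0.6, 0, 0, 0, 0.445, 0]]]'

```text
clock: 5.85
eef_pos: [466.8, -26.2, 39.5]
tool_rot: [3.141, -0.0, 1.228]
force: [0.3, 0.4, 0.4]
width: -0.0
```

```bash
python3 - <<'E'
from h import *
d=get_image("wrist");cv2.imwrite("pics/w9.png",d["img"])
d=get_image("top");cv2.imwrite("pics/t9.png",cv2.resize(d["img"][195:345,290:490],None,fx=4,fy=4))
plan([pol(51,160,40),pol(51,158,40),pol(60,161,40),pol(70,163,40),pol(80,165,40)])
E
```

```text
now 5.95 [466.3 -27.8  39.4] [-180.     0.    70.7] F [-0.5  0.  -0.2] w 0.2
[[[-0.08, 0.01, -0.06, -0.0, 0.001, 0.012, 0], [0.1, 0.01, -0.06, -0.0, 0.001, 0.046, 0], [-0.17, -0.89, -0.06, -0.0, 0.001, -0.006, 0], [-0.43, -1.89, -0.06, -0.0, 0.001, -0.041, 0], [-0.74, -2.87, -0.06, -0.0, 0.001, -0.076, 0]]]
```

View pics/w9.png

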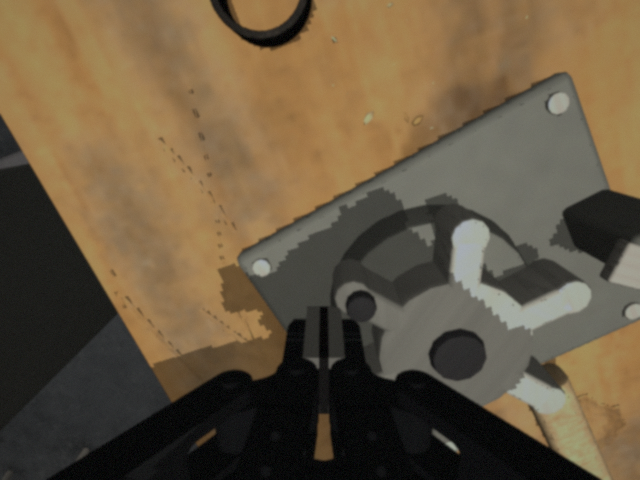

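View pics/t9.png

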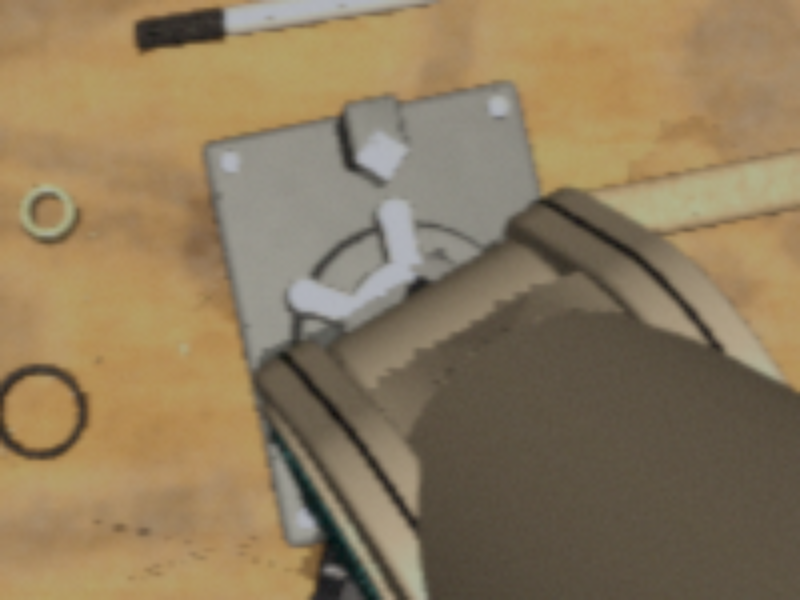

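Two clicks are done. The stud at wrist (360,305) is now 120° anticlockwise of the pointer, so two remain. Withdrawing again.

>>> carry_out --series '[[[-0.1, -0.9, 0, 0, 0, 0, 0], [-0.2, -1.9, 0, 0, 0, 0, 0], [-0.4, -3, 0, 0, 0, 0, 0], [-0.9, -3.2, 0, 0, 0, -0.1, 0]]]'

```text
clock: 6.28
eef_pos: [430.3, -25.2, 39.3]
tool_rot: [-3.139, 0.001, 1.333]
force: [0.4, 0.2, -0.6]
width: -0.3
```

>>> carry_out --series '[[[-0.9, 0.3, 0, 0, 0, -0.11, 0], [-1.8, 0.5, 0, 0, 0, -0.23, 0], [-2.8, 0.8, 0, 0, 0, -0.35, 0], [-3.7, 1.2, 0, 0, 0, -0.47, 0], [-4.4, 1.6, 0, 0, 0, -0.56, 0]]]'

```text
clock: 6.7
eef_pos: [437.0, -73.6, 39.3]
tool_rot: [-3.14, 0.0, 1.895]
force: [-0.1, -0.6, -0.9]
width: 0.1
```

```bash
python3 - <<'E'
from h import *
plan([pol(82,a,40) for a in (205,212,220.5)])
E
```

```text
now 6.7 [437.  -73.6  39.3] [-179.9    0.   108.6] F [-0.1 -0.6 -0.9] w 0.1
[[[-0.75, 0.03, -0.07, -0.001, 0.0, -0.112, 0], [-1.74, 0.21, -0.07, -0.001, -0.0, -0.234, 0], [-2.9, 0.57, -0.07, -0.001, -0.0, -0.382, 0]]]
```

>>> carry_out --series '[[[-0.9, 0.1, 0, 0, 0, -0.12, 0], [-1.8, 0.3, 0, 0, 0, -0.25, 0], [-2.9, 0.6, 0, 0, 0, -0.38, 0], [-2.9, 0.6, 0, 0, 0, -0.38, 0]]]'

```text
clock: 7.03
eef_pos: [453.0, -100.5, 39.0]
tool_rot: [-3.141, 0.001, 2.27]
force: [-0.5, 0.9, -0.2]
width: -0.0
```

```bash
python3 - <<'E'
from h import *
plan([pol(r,220.8,40) for r in (72,62,55,51)])
E
```

```text
now 7.0333 [ 453.  -100.5   39. ] [-180.    0.  130.] F [-0.5  0.9 -0.2] w -0.0
[[[0.16, 0.98, -0.1, -0.0, 0.001, -0.013, 0], [0.17, 1.98, -0.1, -0.0, 0.001, -0.013, 0], [0.18, 2.68, -0.1, -0.0, 0.001, -0.013, 0], [0.18, 3.08, -0.1, -0.0, 0.001, -0.013, 0]]]
```

Nearly the same state as last cycle, so I'm using the same entry.

>>> carry_out --series '[[[0.1, 1, 0, 0, 0, -0.01, 0], [0.1, 2, 0, 0, 0, -0.01, 0], [0.1, 2.7, 0, 0, 0, -0.01, 0], [0.1, 3, 0, 0, 0, -0.01, 0], [0.1, 3, 0, 0, 0, -0.01, 0]]]'

```text
clock: 7.45
eef_pos: [476.5, -76.1, 39.5]
tool_rot: [3.14, 0.0, 2.281]
force: [0.1, -0.5, -0.6]
width: 0.1
```

```bash
python3 - <<'E'
from h import *
plan([pol(51,a,40) for a in (214,207,200,193,186)])
E
```

```text
now 7.45 [476.5 -76.1  39.5] [179.9   0.  130.7] F [ 0.1 -0.5 -0.6] w 0.1
[[[0.43, -0.26, -0.05, 0.001, 0.0, 0.117, 0], [1.04, -0.15, -0.05, 0.001, 0.0, 0.239, 0], [1.63, 0.04, -0.05, 0.001, -0.0, 0.361, 0], [2.2, 0.29, -0.05, 0.001, -0.0, 0.483, 0], [2.73, 0.61, -0.05, 0.001, -0.0, 0.605, 0]]]
```

>>> carry_out --series '[[[0.5, -0.2, 0, 0, 0, 0.116, 0], [1.1, -0.1, 0, 0, 0, 0.238, 0], [1.7, 0.1, 0, 0, 0, 0.36, 0], [2.3, 0.4, 0, 0, 0, 0.483, 0], [2.8, 0.7, 0, 0, 0, 0.605, 0]]]'

```text
clock: 7.87
eef_pos: [461.6, -52.8, 39.3]
tool_rot: [-3.14, 0.002, 1.667]
force: [-1.1, -1.3, -1.3]
width: 0.2
```

```bash
python3 - <<'E'
from h import *
plan([pol(51,a,40) for a in (181,174,167,160)])
E
```

```text
now 7.8667 [461.6 -52.8  39.3] [-1.799e+02  1.000e-01  9.550e+01] F [-1.1 -1.3 -1.3] w 0.2
[[[0.57, 0.2, -0.07, -0.002, 0.002, 0.078, 0], [1.19, 0.29, -0.07, -0.002, 0.002, 0.201, 0], [1.79, 0.45, -0.08, -0.001, 0.002, 0.323, 0], [2.37, 0.68, -0.08, -0.001, 0.002, 0.445, 0]]]
```

>>> carry_out --series '[[[0.6, 0.1, 0, 0, 0, 0.08, 0], [1.2, 0.25, 0, 0, 0, 0.2, 0], [1.8, 0.4, 0, 0, 0, 0.32, 0], [2.4, 0.65, 0, 0, 0, 0.445, 0], [2.4, 0.65, 0, 0, 0, 0.445, 0]]]'

```text
clock: 8.28
eef_pos: [466.9, -25.8, 39.5]
tool_rot: [3.141, -0.001, 1.228]
force: [0.1, 0.7, 0.6]
width: -0.4
```

```bash
python3 - <<'E'
from h import *
d=get_image("wrist");cv2.imwrite("pics/w10.png",d["img"])
plan([pol(60,161,40),pol(70,163,40),pol(80,165,40)])
E
```

```text
now 8.3333 [466.5 -26.7  39.5] [180.    0.   70.6] F [ 0.6 -0.1  0.3] w -0.1
[[[-0.28, -0.88, -0.06, 0.0, 0.0, -0.006, 0], [-0.53, -1.88, -0.06, 0.0, 0.0, -0.041, 0], [-0.85, -2.86, -0.06, 0.0, 0.0, -0.076, 0]]]
```

View pics/w10.png

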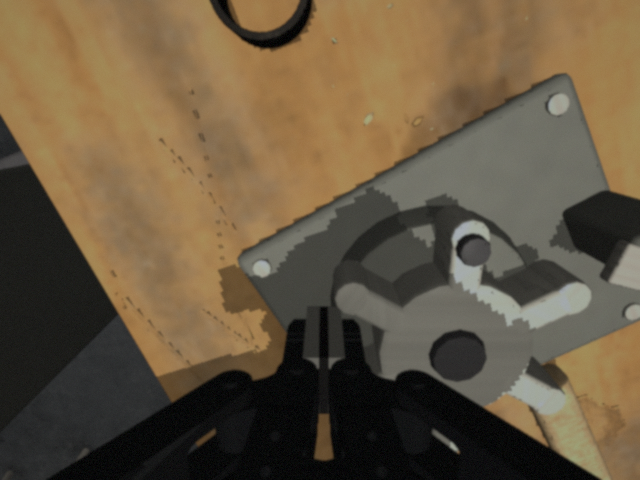

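Three clicks are done. The stud at (472,248) is on the lobe next to the pointer one, so one click remains. Repeating the cycle.

>>> carry_out --series '[[[-0.1, -0.9, 0, 0, 0, 0, 0], [-0.2, -1.9, 0, 0, 0, 0, 0], [-0.4, -3, 0, 0, 0, 0, 0], [-0.9, -3.2, 0, 0, 0, -0.1, 0]]]'

```text
clock: 8.67
eef_pos: [430.2, -24.8, 39.3]
tool_rot: [-3.138, 0.001, 1.334]
force: [-0.5, 0.1, 0.4]
width: -0.0
```

>>> carry_out --series '[[[-0.9, 0.3, 0, 0, 0, -0.11, 0], [-1.8, 0.5, 0, 0, 0, -0.23, 0], [-2.8, 0.8, 0, 0, 0, -0.35, 0], [-3.7, 1.2, 0, 0, 0, -0.47, 0], [-4.4, 1.6, 0, 0, 0, -0.56, 0]]]'

```text
clock: 9.08
eef_pos: [436.9, -73.3, 39.3]
tool_rot: [-3.14, 0.0, 1.896]
force: [1.0, 0.0, -0.5]
width: 0.0
```

>>> carry_out --series '[[[-0.9, 0.1, 0, 0, 0, -0.12, 0], [-1.8, 0.3, 0, 0, 0, -0.25, 0], [-2.9, 0.6, 0, 0, 0, -0.38, 0], [-2.9, 0.6, 0, 0, 0, -0.38, 0]]]'

```text
clock: 9.42
eef_pos: [453.0, -100.1, 39.0]
tool_rot: [-3.141, 0.001, 2.27]
force: [1.0, 0.4, -0.3]
width: 0.1
```

```bash
python3 - <<'E'
from h import *
plan([pol(r,220.8,40) for r in (72,62,55,51)])
E
```

```text
now 9.4167 [ 453.  -100.1   39. ] [-180.     0.   130.1] F [ 1.   0.4 -0.3] w 0.1
[[[0.12, 0.95, -0.1, -0.0, 0.001, -0.013, 0], [0.13, 1.95, -0.1, -0.0, 0.001, -0.013, 0], [0.14, 2.65, -0.1, -0.0, 0.001, -0.013, 0], [0.15, 3.05, -0.1, -0.0, 0.001, -0.013, 0]]]
```

>>> carry_out --series '[[[0.1, 1, 0, 0, 0, -0.01, 0], [0.1, 2, 0, 0, 0, -0.01, 0], [0.1, 2.7, 0, 0, 0, -0.01, 0], [0.1, 3, 0, 0, 0, -0.01, 0], [0.1, 3, 0, 0, 0, -0.01, 0]]]'

```text
clock: 9.83
eef_pos: [476.5, -75.6, 39.5]
tool_rot: [3.14, 0.0, 2.281]
force: [-0.3, -0.0, -0.0]
width: -0.3
```

>>> carry_out --series '[[[0.5, -0.2, 0, 0, 0, 0.116, 0], [1.1, -0.1, 0, 0, 0, 0.238, 0], [1.7, 0.1, 0, 0, 0, 0.36, 0], [2.3, 0.4, 0, 0, 0, 0.483, 0], [2.8, 0.7, 0, 0, 0, 0.605, 0]]]'

```text
clock: 10.25
eef_pos: [461.8, -52.3, 39.3]
tool_rot: [-3.14, 0.002, 1.667]
force: [-0.8, -1.2, -1.4]
width: -0.2
```

```bash
python3 - <<'E'
from h import *
plan([pol(51,a,40) for a in (181,174,167,160)])
E
```

```text
now 10.25 [461.8 -52.3  39.3] [-1.799e+02  1.000e-01  9.550e+01] F [-0.8 -1.2 -1.4] w -0.2
[[[0.53, 0.17, -0.07, -0.001, 0.002, 0.079, 0], [1.14, 0.25, -0.07, -0.001, 0.002, 0.201, 0], [1.74, 0.42, -0.07, -0.001, 0.002, 0.323, 0], [2.32, 0.65, -0.07, -0.001, 0.002, 0.445, 0]]]
```

>>> carry_out --series '[[[0.5, 0.1, 0, 0, 0, 0.08, 0], [1.1, 0.25, 0, 0, 0, 0.2, 0], [1.7, 0.4, 0, 0, 0, 0.32, 0], [2.3, 0.65, 0, 0, 0, 0.445, 0], [2.3, 0.65, 0, 0, 0, 0.445, 0]]]'

```text
clock: 10.67
eef_pos: [467.0, -26.4, 39.6]
tool_rot: [3.141, -0.001, 1.228]
force: [-0.1, -0.3, 0.1]
width: -0.0
```

```bash
python3 - <<'E'
from h import *
d=get_image("top");cv2.imwrite("pics/t11.png",cv2.resize(d["img"][195:345,290:490],None,fx=4,fy=4))
plan([pol(60,161,40),pol(80,165,40)])
E
```

```text
now 10.7167 [466.7 -27.3  39.5] [180.    0.   70.6] F [0.1 0.2 0.2] w 0.1
[[[-0.24, -0.91, -0.05, 0.0, 0.0, -0.006, 0], [-0.81, -2.89, -0.05, 0.0, 0.0, -0.076, 0]]]
```

View pics/t11.png

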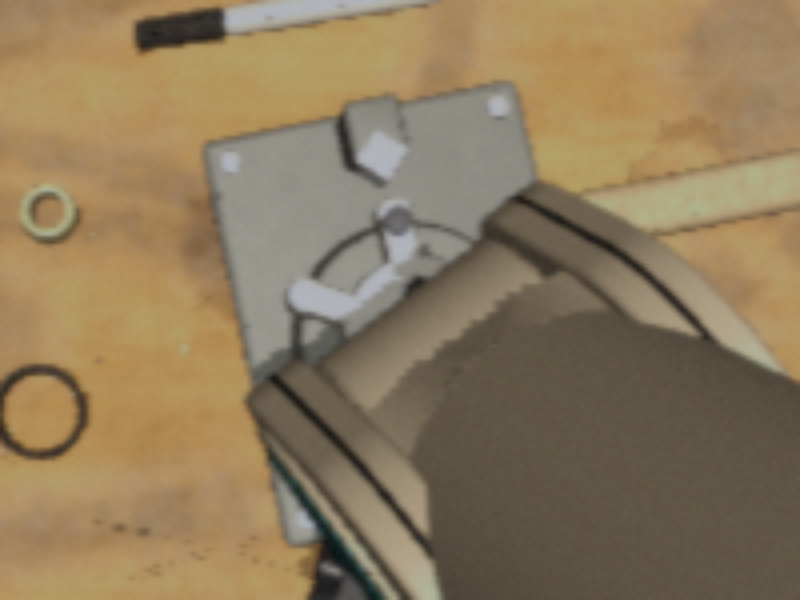

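The stud is at the pointer, at (397,218) in the crop. Withdrawing, then going up.

>>> carry_out --series '[[[-0.1, -0.9, 0, 0, 0, 0, 0], [-0.2, -1.9, 0, 0, 0, 0, 0], [-0.4, -3, 0, 0, 0, 0, 0], [-0.4, -3, -3, 0, 0, 0, 0], [-0.4, -3, -7, 0, 0, 0, 0]]]'

```text
clock: 11.13
eef_pos: [432.8, -22.3, 107.8]
tool_rot: [-3.133, 0.004, 1.233]
force: [1.6, -0.9, 0.3]
width: 0.1
```

>>> carry_out --series '[[[-4, 0, -4, 0, 0, -0.1, 0], [-8, 0, -7, 0, 0, -0.2, 0], [-12, 0, -10, 0, 0, -0.3, 0], [-15, 0, -12, 0, 0, -0.3, 0], [-15, 0, -12, 0, 0, -0.3, 0]]]'

```text
clock: 11.55
eef_pos: [384.3, -165.8, 230.3]
tool_rot: [-3.14, 0.002, 1.53]
force: [-0.6, -1.1, 0.4]
width: 0.2
```

>>> carry_out --series '[[[0, 0, 0, 0, 0, 0, 0], [0, 0, 0, 0, 0, 0, 0], [0, 0, 0, 0, 0, 0, 0]]]'

```text
clock: 11.8
eef_pos: [385.8, -163.1, 228.9]
tool_rot: [-3.141, 0.0, 1.529]
force: [0.0, -0.0, 0.0]
width: -0.2
```

```bash
python3 - <<'E'
from h import *
s=read_state();print(s["clock"],s["eef_pos"],s["qd"].round(3) if hasattr(s["qd"],"round") else s["qd"])
d=get_image("top");cv2.imwrite("pics/t12.png",cv2.resize(d["img"][175:345,290:510],None,fx=3.5,fy=3.5))
E
```

```text
11.8 [ 385.75690704 -163.06719108  228.87144836] [-0.042  0.014 -0.006 -0.    -0.003  0.001  0.   ]
```

View pics/t12.png

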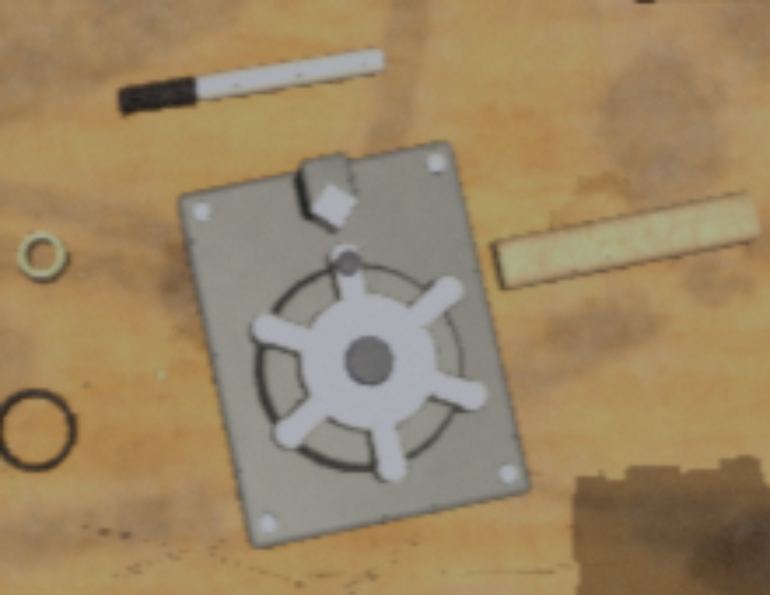

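The studded lobe (345,260) stands at the pointer, and the plate and bystanders are where they were. The hand is clear.

```bash
python3 -c "
from cell import finish_job;print(finish_job())"
```

```text
the job is handed in; nothing more can be done
None
```

The stud now stands at the fixed pointer. The wheel started four clicks short, and I advanced it with four clockwise flicks of the shut fingertips on the near-side lobes. I withdrew the hand radially after each flick and handed the job in at about 12 s.

- **Wheel:** the last top picture shows the studded lobe at the pointer and the wheel settled on a click. I judged this by eye and did not measure the final angle.
- **Counter and bystanders:** in the same picture the counter and all four bystanders look unmoved, again by eye.
- **Forces:** the tool force at the end of each move was never above about 2.5 N.
- **Hand:** it finished clear, with the fingertips about 229 mm above the table and the force reading zero.
- **Failed checks:** an early wrist-camera position disagreed with the top camera by about 10 mm, because the arm was still settling and I had paired the picture with a later pose. Redone with the arm settled, the two agreed to about 1 mm. No later check disagreed.

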